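# Shut off the torch gas in the bench valve box

### The arm

A 6-joint arm with a two-finger parallel gripper is mounted at the origin on the work surface. World frame = base frame: x ahead of the robot, y to its left, z up, the work surface at z = 0. Lengths are in m, angles in rad, forces in N, time in s.
With the tool pointing down it reaches from about 0.375 to 0.9 m from the base axis. Payload 3.1 kg.
Tool frame: the origin (TCP) lies midway between the tips of the shut fingers; the grasp point (between the pads) lies 19 mm behind it; z points along the fingers, y is the line along which they close (so a half turn about z gives the same grasp; the last joint's range is limited). The gripper opens to 85 mm and grips with 20 to 120 N. Pads are 22 mm wide; open, the fingers measure 114 mm over their backs; the gripper's body (76 mm by 85 mm) begins 54 mm behind the grasp point. The pads swing forward as they close: fully open they stand 13 mm farther back than shut.
Start: joints at [1.032, 0.527, 1.433, -0, 1.181, -0.178], TCP at [0.221, 0.585, 0.231] pointing down, gripper open.
Joint ranges: [-3.08, 3.08], [-0.75, 2.2], [0.22, 2.44], [-1.43, 4.57], [0, 2.65], [-2.85, 2.85]. Speed limits (rad/s): [2.79, 2.79, 3.14, 3.14, 3.14, 3.14].

### API

Orientations are given as a rotation vector (axis times angle).
In Python, from bench import ctrl, planner, vision, finish_job gives the robot as it stands. Calls block until the motion is done:
- ctrl.move_pose(position, orientation): joint-space move of the TCP to a pose.
- ctrl.move_l(position, rot=None, v=0.15, max_force=None): straight line of the TCP; rot=None keeps the orientation; v is the mean speed in m/s. With max_force (N) it stops when the force on the tool has changed by that much, and returns True; else False.
- ctrl.movej(angles): joint-space move.
- ctrl.gripper_to(opening): finger opening in m; the grip force is fixed at half the most; returns when the fingers have stopped.
- ctrl.dwell(seconds).
- planner.solve_ik(position, orientation): joint angles nearest the present ones, or None.
- vision.camera(name): name is "scene" or "top" or "wrist"; returns a dict with "img" (420x560x3 uint8, red, green, blue), "depth" (420x560 float32, m along the optical axis (not along the pixel's ray), 0 where there is no reading), "fx", "fy", "cx", "cy" (pixels), "R" (3x3) and "t" (3): a world point X has camera coordinates R X + t. Camera axes: x right, y down, z forward; pixel columns grow to the right and rows downward; lengths in m; the calibration is good to about 2 mm. A picture is of the moment at which its call begins.
A pose or a line that the arm cannot do raises ctrl.MotionError and nothing moves.
- finish_job(): hands the job in; it is judged then, once.
Readings, each from a call of its own:
- ctrl.current_t(): time.
- ctrl.current_q(): joint angles.
- ctrl.current_qd(): joint speeds.
- ctrl.current_joint_torque(): joint torques, N m.
- ctrl.current_tcp_pos(): TCP position.
- ctrl.current_eef_rot(): TCP orientation.
- ctrl.current_ft_force(): force on the tool from outside, world axes, zero at the start.
- ctrl.current_moment(): the same for the moment, N m.
- ctrl.current_gripper_width(): finger opening in m.
- ctrl.current_gripper_force(): force on a finger pad.
Only numpy, scipy, OpenCV 4.12 (cv2) and the standard library are available. Lean on these libraries where they do the work, as an engineer would, in place of code of your own. Each camera call takes 0.05 s, during which the arm holds its last target. There are 200 camera calls.

### The job

Turn off the torch gas at this metalworker's bench: with the fingertips, slide the cover of the green valve box all the way back, then push the red valve handle fully shut, a quarter turn clockwise until it lies across its pipe. Leave the cover open and the blue handle as it is, and do not lift or shift the jar, the bangle or the hammer.

Things in the scene. Friction and masses are not known exactly. Their poses are not given: they have to be found in the camera images.
- valve_box: Green steel box fixed to the bench, 300 (x) by 290 (y) mm, rim 90 mm high; origin under its centre, -x side towards the robot. Front half an open well (box x -142 to 0, y -137 to 137 mm), rear half closed. Guide rails along both y sides, top at 104 mm, inner edges at y = -126 and 126 mm. Under the cover stand two valves at box x = -45 mm, y = 50 and -65 mm; red and blue either way round.
- cover (a joint): Sliding aluminium cover, 150 x 262 x 7 mm, top 98 mm above the bench. Metres: 0 closed over the front well, grows as it slides along the box's +x (away from the robot) to 0.145 at its stop over the rear half. Starts up to 0.02 open. It cannot lift; sliding takes about 2 to 4 N and it stays where it is left.
- cover_rib (a point): Centre of the top of the black push rib in the middle of the cover: the rib is 120 mm long along the box's y, 16 mm thick, 22 mm high; this point is 120 mm above the bench. It moves with the cover.
- red_handle (a joint): Red lever handle of the gas valve, on a vertical axis. Radians: 0 open, lever along its copper pipe, pointing to the box's -x; grows clockwise seen from above to 1.571 shut, lever pointing to the box's +y, at a hard stop. Starts at 0 to 0.25. Stays where it is left; 1 to 2 N at the tip turns it.
- red_pivot (a point): On the red handle's turning axis, half-way up the lever, 67 mm above the bench.
- red_tip (a point): Free end of the red lever, 70 mm from the pivot, half-way up. The lever is 14 mm wide and 18 mm high, from 58 to 76 mm above the bench; the pipe below it reaches up to 46 mm at most (away from the axis).
- blue_handle (a joint): Blue lever handle of the other valve, of the same make, size and sense as the red one; starts at 0 to 0.25 rad; to be left as it is.
- blue_tip (a point): Free end of the blue lever, 70 mm from its axis, 67 mm above the bench.
- jar: Bystander: loose blue ceramic jar with a dark cap, 56 mm across, 85 mm tall, standing beside the box, on its +y side. Origin at the centre of its underside.
- bangle: Bystander: loose steel bangle lying flat beside the box, on its +y side, 68 mm across, 18 mm high. Origin at the centre of its underside.
- hammer: Bystander: loose hammer 240 mm long lying on the bench beside the box, on its -y side. Origin on its underside, its x axis along the handle towards the head.

How it is judged:
By the outcome, as a careful person would: the job done as asked, in the order asked, and still so for the second after the job is handed in, with the robot touching nothing.
It also fails if it takes over 46 s, if anything falls off the work surface, if the arm or the gripper's body presses on something with over 40 N, if the wrist force passes 120 N, or if a joint passes its speed limit or range.

## Working session

There is one attempt and no reset: what is moved stays moved. The work goes in short steps, each a Python script; the robot and the scene stay as the last script left them, time stands still between calls to the robot, and variables do not carry over. Pictures are saved under pics/ and viewed, at most 10 in all, crops included, and the job is handed in when it is done.

```bash
mkdir -p pics; cat > h.py <<'E'
import numpy as np, cv2
from bench import ctrl, planner, vision, finish_job
def snap(name, fn=None):
    c=vision.camera(name)
    if fn: cv2.imwrite('pics/'+fn, cv2.cvtColor(c['img'],cv2.COLOR_RGB2BGR))
    v,u=np.mgrid[:420,:560]; d=c['depth']
    P=np.stack([(u-c['cx'])/c['fx']*d,(v-c['cy'])/c['fy']*d,d],-1)
    c['W']=(P-c['t'])@np.asarray(c['R'])   # R^T (P-t)
    c['W'][d==0]=np.nan
    return c
E
python3 - <<'E'
from h import *
c=snap('top','top1.png'); np.savez('top1.npz',W=c['W'],img=c['img'])
snap('scene','scene1.png')
print(ctrl.current_t(),ctrl.current_eef_rot(),c['R'],c['t'])
E
```

```text
0.1 [-5.63493826e-01 -3.08995593e+00  2.95856848e-03] [[ 1.58194655e-02 -9.99872611e-01  2.12301635e-03]
 [-9.91592468e-01 -1.59611167e-02 -1.28411913e-01]
 [ 1.28429441e-01 -7.37591877e-05 -9.91718646e-01]] [0.03044159 0.60728604 1.10990399]
```

View pics/top1.png

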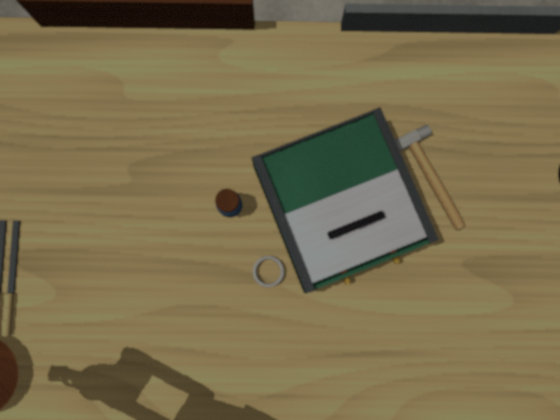

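View pics/scene1.png

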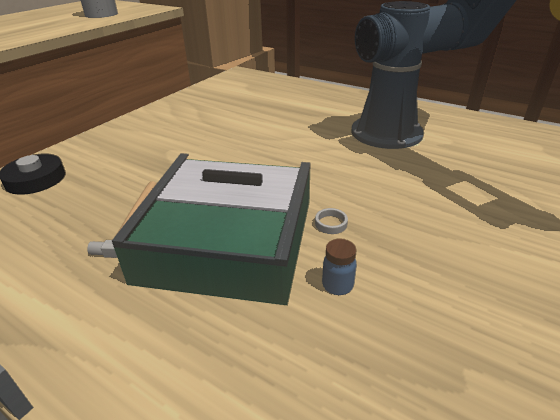

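The top view shows the box with its far corners at (255,158) and (380,110) and its near corners at (308,290) and (437,238), so its yaw is about +21°. The rib runs from (330,235) to (384,215). The jar (229,203) and the bangle (269,271) are on the +y side, and the hammer is on the -y side.

```bash
python3 - <<'E'
from h import *
z=np.load('top1.npz'); W=z['W']
roi=np.zeros((420,560),bool); roi[100:300,245:445]=True
r=roi&(W[...,2]>.099)&(W[...,2]<.125)
r2=roi&(W[...,2]>.08)&(W[...,2]<.125)
for m in (r,r2,roi&(W[...,2]>.112)):
    _,lab,st,_=cv2.connectedComponentsWithStats(m.astype(np.uint8))
    p=W[m][:,:2].astype(np.float32); print(m.sum(),cv2.minAreaRect(p),p.mean(0),np.nanmedian(W[m][:,2]))
E
```

```text
5769 ((0.6260267496109009, -0.0963955819606781), (0.30050620436668396, 0.29140031337738037), 22.7370662689209) [ 0.6073798 -0.1046301] 0.10223942188880276
20162 ((0.6259080767631531, -0.09651455283164978), (0.3006332516670227, 0.29141366481781006), 22.69921875) [ 0.6264865  -0.09562711] 0.09643807731248442
472 ((0.5695680379867554, -0.11888833343982697), (0.01595136523246765, 0.1192198246717453), 22.63102912902832) [ 0.56942546 -0.11861462] 0.11951943563732446
```

```bash
cat >> h.py <<'E'
from scipy.spatial.transform import Rotation as Ro
C=np.array([.626,-.0965]); YAW=np.radians(22.7)
B=np.array([[np.cos(YAW),-np.sin(YAW)],[np.sin(YAW),np.cos(YAW)]])
ROT=(Ro.from_euler('z',YAW)*Ro.from_euler('x',np.pi)).as_rotvec()
def w(x,y,z): return [*(C+B@[x,y]),z]
def tobox(p): return np.r_[B.T@(np.asarray(p)[:2]-C),p[2]]
E
python3 - <<'E'
from h import *
ctrl.gripper_to(0)
ctrl.move_pose(w(-.105,0,.2),ROT)
print(ctrl.current_q(), ctrl.current_t())
print('down',ctrl.move_l(w(-.105,0,.107),v=.12,max_force=15))
print('push',ctrl.move_l(w(.065,0,.107),v=.06,max_force=12))
print(tobox(ctrl.current_tcp_pos()),ctrl.current_ft_force(),ctrl.current_t())
x=tobox(ctrl.current_tcp_pos())[0]
ctrl.move_l(w(x-.015,0,.107)); ctrl.move_l(w(x-.015,0,.2)); ctrl.move_l(w(-.22,0,.25),v=.25)
c=snap('top','top2.png'); np.savez('top2.npz',W=c['W'],img=c['img'])
W=c['W']; roi=np.zeros((420,560),bool); roi[100:300,245:445]=True
m=roi&(W[...,2]>.112)&(W[...,2]<.125); print(tobox(np.r_[cv2.minAreaRect(W[m][:,:2].astype(np.float32))[0],0]),ctrl.current_t())
E
```

```text
[-4.56553016e-01  4.62952720e-01  1.66353151e+00  2.36287027e-04
  1.01511189e+00  7.16685912e-01] 3.6333
down False
push True
[0.05089126 0.00022632 0.10636813] [ 0.48277285 -0.16778543 -0.42970555] 6.875
[0.06955085 0.00090386 0.        ] 9.1333
```

View pics/top2.png

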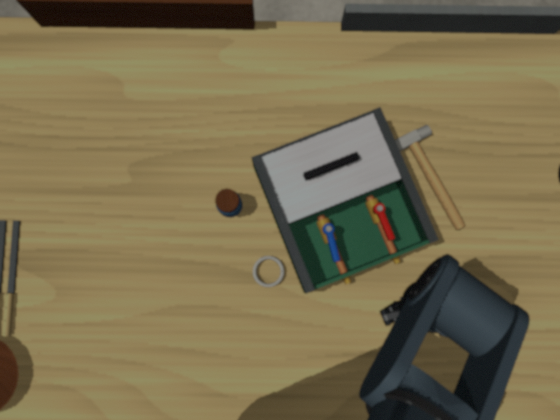

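The cover is at its stop. Red is the right-hand valve (y = -65), with its lever from (379,209) to (391,240). Blue is on the left, from (328,230) to (339,262). Next I'll measure the lever angles.

```bash
cat >> h.py <<'E'
def levers(f):
    z=np.load(f); W=z['W']; hsv=cv2.cvtColor(z['img'],cv2.COLOR_RGB2HSV); H=hsv[...,0].astype(int);S=hsv[...,1]
    b=(W[...,:2]-C)@B; 
    ok=(W[...,2]>.055)&(W[...,2]<.085)&(b[...,0]>-.145)&(b[...,0]<.0)&(abs(b[...,1])<.135)&(S>140)
    for n,m in(('red',ok&((H<5)|(H>174))),('blue',ok&(H>100)&(H<130))):
        p=b[m].astype(np.float32)
        vx,vy,x0,y0=cv2.fitLine(p,cv2.DIST_HUBER,0,.01,.01).ravel()
        print(n,len(p),p.min(0),p.max(0),'angle',np.degrees(np.arctan2(vy,vx)),'at',x0,y0)
E
python3 -c "
from h import *
levers('top2.npz')"
```

```text
red 241 [-0.11485411 -0.07454222] [-0.03463908 -0.05249389] angle 0.28420556 at -0.07696143 -0.06332069
blue 217 [-0.11135501  0.03870723] [-0.03747443  0.06624299] angle -10.688562 at -0.078031056 0.05552351
```

```bash
python3 - <<'E'
from h import *
P=np.array([-.045,-.0645]); r=.048
def pt(a,gap=0):
    s,c=np.sin(a),np.cos(a); d=.007+.011*s+.0145*c+gap
    return P+r*np.array([-c,s])+d*np.array([-s,-c])
z=.056
s=pt(0,.009)
ctrl.move_l(w(*s,.2),v=.2)
print('down',ctrl.move_l(w(*s,z),v=.1,max_force=8), tobox(ctrl.current_tcp_pos()))
for a in np.radians([0,12,24,36,48,60,72,84,90,96]):
    hit=ctrl.move_l(w(*pt(a),z),v=.05,max_force=10)
    f=ctrl.current_ft_force(); print(round(np.degrees(a)),hit,np.round(tobox(ctrl.current_tcp_pos()),4),np.round(B.T@f[:2],1))
    if hit: break
print(ctrl.current_t())
E
```

```text
down True [-0.09360071 -0.0934729   0.05801644]
0 False [-0.0932 -0.0853  0.0557] [0.1 0. ]
12 False [-0.0971 -0.077   0.056 ] [-0.5 -1.1]
24 False [-0.0993 -0.0666  0.0559] [-0.2 -0.3]
36 False [-0.0989 -0.0556  0.0559] [0.2 0.5]
48 False [-0.0957 -0.0445  0.0559] [0.9 0.7]
60 False [-0.0895 -0.034   0.0559] [ 0.1 -0.1]
72 False [-0.0804 -0.025   0.056 ] [-0.1  0.5]
84 False [-0.0689 -0.0183  0.056 ] [ 0.6 -0.3]
90 False [-0.0631 -0.0163  0.0559] [-1.6 -1.5]
96 True [-0.0633 -0.0159  0.0556] [-2.6 -0.5]
14.8833
```

```bash
python3 - <<'E'
from h import *
x,y,_=tobox(ctrl.current_tcp_pos())
ctrl.move_l(w(x-.02,y,.056),v=.06); ctrl.move_l(w(x-.02,y,.2),v=.15); ctrl.move_l(w(-.22,0,.25),v=.25)
c=snap('top','top3.png'); np.savez('top3.npz',W=c['W'],img=c['img']); levers('top3.npz')
W=c['W']; roi=np.zeros((420,560),bool); roi[100:300,245:445]=True
m=roi&(W[...,2]>.112)&(W[...,2]<.125); print(tobox(np.r_[cv2.minAreaRect(W[m][:,:2].astype(np.float32))[0],0]),ctrl.current_t())
E
```

```text
red 223 [-0.05485084 -0.07395152] [-0.03466677  0.00587887] angle 89.24272 at -0.045451764 -0.0321451
blue 219 [-0.11135267  0.03969942] [-0.03736653  0.06610327] angle -10.566866 at -0.078010835 0.055495847
[0.06939083 0.00110576 0.        ] 17.2583
```

View pics/top3.png

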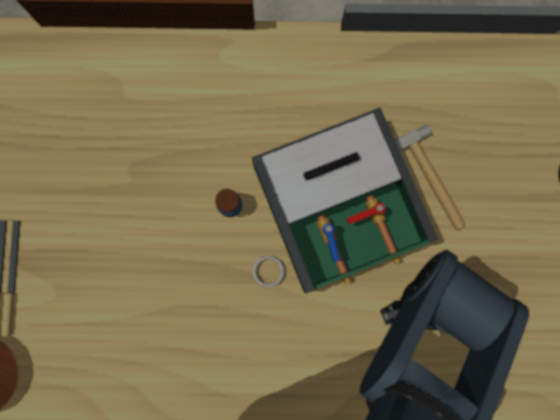

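The red lever now lies across its pipe, from (381,209) to (350,220), at about 90°. The cover is still at its stop and the blue lever hasn't moved. The jar, bangle and hammer are where they were.

```bash
python3 -c "
from h import *
print(finish_job())"
```

```text
the job is handed in; nothing more can be done
None
```

The cover is slid back to its stop, the red handle is fully shut across its pipe, and the blue handle, jar, bangle and hammer are where they were; I handed the job in at about 17 s, and no verdict came back.

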